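Swing the two latches over a glued panel

ROBOT

A 6-joint arm with a two-finger parallel gripper is mounted at the origin on the work surface. World frame = base frame: x ahead of the robot, y to its left, z up, the work surface at z = 0. Lengths are in m, angles in degrees, forces in N, time in s.
With the tool pointing down it reaches from about 0.3 to 0.85 m from the base axis. Payload 4.2 kg.
Tool frame: the origin (TCP) lies at the very end of the fingers, on their centre line; the grasp point (between the pads) lies 19 mm behind it; z points along the fingers, y is the line along which they close (so a half turn about z gives the same grasp; the last joint's range is limited). The gripper opens to 91 mm and grips with 3 to 60 N. Pads are 32 mm wide; open, the fingers measure 118 mm over their backs; the gripper's body (76 mm by 178 mm) begins 60 mm behind the grasp point.
Start: joints at [-72.88, 18.312, 89.639, -0, 72.044, -1.146], TCP at [0.18, -0.546, 0.214] pointing down, gripper open.
Joint ranges: [-177.97, 177.97], [-48.28, 115.42], [12.27, 149.76], [-77.06, 257.06], [2.81, 150.46], [-146.56, 146.56]. Speed limits (degrees/s): [147.25, 147.25, 180, 180, 180, 180].

INTERFACE

Orientations are given as a 3x3 rotation matrix whose columns are the frame's x, y, z axes.
In Python, from plant import r gives the robot as it stands. Calls block until the motion is done:
- r.move_to(position, orientation): joint-space move of the TCP to a pose.
- r.move_linear(position, rate=0.15, ori=None, force_limit=None): straight line of the TCP; ori=None keeps the orientation; rate is the mean speed in m/s. With force_limit (N) it stops when the force on the tool has changed by that much, and returns True; else False.
- r.movej(angles): joint-space move.
- r.let_go() and r.grasp(squeeze=None): open the fingers fully, or close them until they stop; squeeze is the grip in N (None keeps the last).
- r.hold(seconds).
- r.inverse_kinematics(position, orientation): joint angles nearest the present ones, or None.
- r.read_state(): the state.
- r.grab_frame(name): name is "side" or "top"; returns a dict with "pixels" (480x640x3 uint8, red, green, blue), "fx", "fy", "cx", "cy" (pixels), "distortion" ([k1, k2, p1, p2, k3] as OpenCV has them; the pictures are not rectified), "R" (3x3) and "t" (3): a world point X has camera coordinates R X + t. Camera axes: x right, y down, z forward; pixel columns grow to the right and rows downward; lengths in m; the calibration is good to about 2 mm. A picture is of the moment at which its call begins. There is no depth.
A pose or a line that the arm cannot do raises r.MotionError and nothing moves.
- r.close_job(): hands the job in; it is judged then, once.
The state is a dict: "time_s": time; "joint_positions": joint angles; "joint_velocities": joint speeds; "effort": joint torques, N m; "tcp_pos": TCP position; "orientation": TCP orientation; "force": force on the tool from outside, world axes, zero at the start; "ft_torque": the same for the moment, N m; "grip_width": opening from 0.0 (shut) to 1.0 (fully open); "grasp_force": force on a finger pad.
Only numpy, scipy, OpenCV 4.12 (cv2) and the standard library are available. Lean on these libraries where they do the work, as an engineer would, in place of code of your own. Each camera call takes 0.05 s, during which the arm holds its last target. There are 200 camera calls.

TASK

Lock the glued panel into its jig: with a fingertip, gently push each of the two metal latch bars round on its pivot until the rubber foot near its end, marked by the bolt head on top, is centred over the cork pad at that end of the panel, and leave both there. Do not lift or shift the panel or the tin that weighs it down, and leave the tape roll and the cup alone.

Things in the scene. Friction and masses are not known exactly. Their poses are not given: they have to be found in the camera images.
- jig: Fixed brown wooden gluing jig: base board 220 (x) x 330 (y) x 18 mm, origin at the centre of its underside on the table, its x axis horizontal and across its short side. Low strips, 8 mm high above the base, surround the loose panel. Two bar-shaped retaining latches are pivoted on it, near the middle of its two short ends.
- panel: Loose plywood panel 120 (x) x 200 (y) x 12 mm, 0.45 kg, lying flat on the jig's base between the strips with about 3 mm of play; origin at the centre of its underside, axes about parallel to the jig's. Its top is 30 mm above the table. On it are glued two round cork pads, 32 mm across and 3 mm thick, and the weight tin stands at its middle.
- tin: Small closed metal tin 48 mm across, 50 mm tall, 0.25 kg, standing loose on the middle of the panel as a weight (top 80 mm above the table). Leave alone. Origin at the centre of its underside.
- latch_left (a joint): Angle (rad) of the left latch, the aluminium bar at the jig's +y end. 0: it points along the jig's -y axis, foot over its cork pad; positive: turned counterclockwise seen from above. Starts at 1.0 to 1.9, swung to the far side (+x of the jig); range -0.9 to 2.2. Nothing stops it at 0. It stays where left (dry friction 0.07 N m).
- pivot_left (a point): Point on the left latch's upright pivot axis, 58 mm above the table, 124 mm from the jig's centre line along its +y axis; marked by a black cap 18 mm across, 5 mm high. The bar is 20 mm wide, 20 mm thick (underside 38 mm, top 58 mm above the table) and extends from 12 mm behind the pivot axis to 82 mm in front.
- foot_left (a point): Point on top of the left latch's bar, 70 mm from the pivot, 58 mm above the table, marked by a dark bolt head 12 mm across and 4 mm high; the rubber foot, 16 mm across, is right below, on the bar's underside (its lower face is 2 mm above the cork pads).
- pad_left (a point): Centre of the top face of the cork pad at the panel's +y end (33 mm above the table), 54 mm from the panel's centre: where the foot of the left latch belongs.
- latch_right (a joint): Angle (rad) of the right latch, the aluminium bar at the jig's -y end. 0: it points along the jig's +y axis, foot over its cork pad; positive: turned counterclockwise seen from above. Starts at 1.0 to 1.9, swung to the near side (-x of the jig); range -0.9 to 2.2. Nothing stops it at 0. It stays where left (dry friction 0.07 N m).
- pivot_right (a point): Point on the right latch's upright pivot axis, 58 mm above the table, 124 mm from the jig's centre line along its -y axis; marked by a black cap 18 mm across, 5 mm high. The bar is 20 mm wide, 20 mm thick (underside 38 mm, top 58 mm above the table) and extends from 12 mm behind the pivot axis to 82 mm in front.
- foot_right (a point): Point on top of the right latch's bar, 70 mm from the pivot, 58 mm above the table, marked by a dark bolt head 12 mm across and 4 mm high; the rubber foot, 16 mm across, is right below, on the bar's underside (its lower face is 2 mm above the cork pads).
- pad_right (a point): Centre of the top face of the cork pad at the panel's -y end (33 mm above the table), 54 mm from the panel's centre: where the foot of the right latch belongs.
- tape: Roll of grey tape 90 mm across, 48 mm high, lying flat and loose on the table off the jig's right (-y) end. Leave alone. Origin at the centre of its underside.
- cup: White cup 72 mm across the rim, 85 mm tall, standing loose on the table off the jig's left (+y) end. Leave alone. Origin at the centre of its underside.

How it is judged:
By the outcome, as a careful person would: the job done as asked, in the order asked, and still so for the second after the job is handed in, with the robot touching nothing.
It also fails if it takes over 54 s, if anything falls off the work surface, if the arm or the gripper's body presses on something with over 40 N, if the wrist force passes 120 N, or if a joint passes its speed limit or range.

## Working session

There is one attempt and no reset: what is moved stays moved. The work goes in short steps, each a Python script; the robot and the scene stay as the last script left them, time stands still between calls to the robot, and variables do not carry over. Pictures are saved under pics/ and viewed, at most 10 in all, crops included, and the job is handed in when it is done.

```bash
mkdir -p pics; ls; python3 - <<'E'
from plant import r
import cv2
for n in("top","side"):
    f=r.grab_frame(n); cv2.imwrite(f"pics/{n}0.png",f["pixels"][:,:,::-1]); print(n,f["fx"],f["cx"],f["cy"],f["distortion"],f["R"],f["t"])
print(r.read_state()["time_s"])
E
```

```text
pics
top 618.0966232162732 327.3016367643313 237.4288375536416 [0.00713923 0.         0.         0.         0.        ] [[ 0.00210062 -0.9996506   0.02634902]
 [-0.99615661 -0.00439909 -0.08747944]
 [ 0.08756479 -0.02606399 -0.99581779]] [0.013407   0.55942748 1.33056079]
side 575.5702109318778 318.2204839310931 239.75006196785102 [0.00834017 0.         0.         0.         0.        ] [[-0.96013915 -0.27950006  0.00353924]
 [-0.19564031  0.6629128  -0.72268354]
 [ 0.19964388 -0.69456918 -0.69117001]] [0.56656397 0.16664897 0.93199697]
0.1
```

View pics/top0.png

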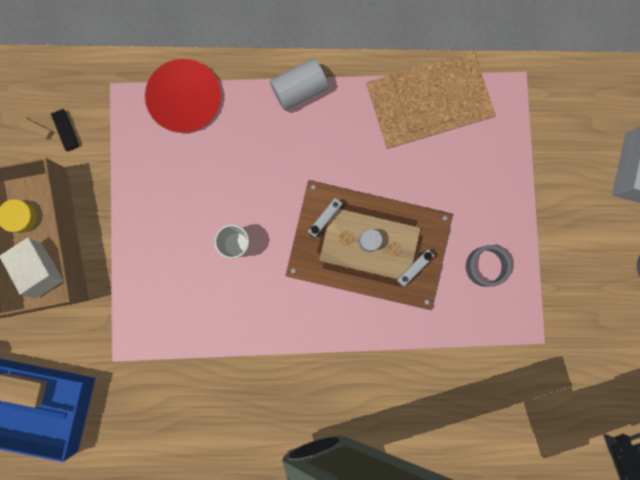

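View pics/side0.png

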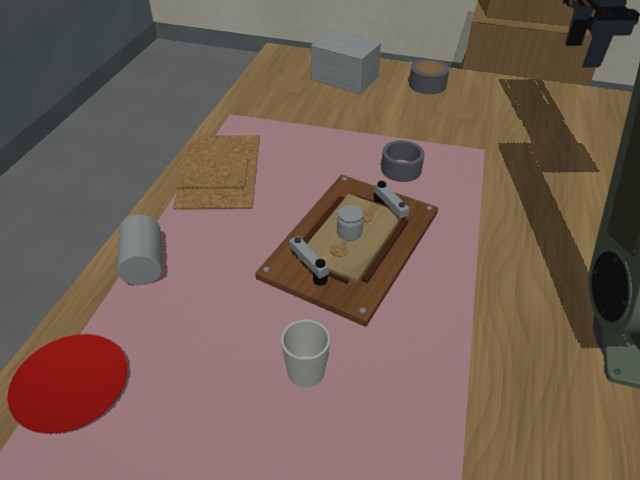

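Top view: the jig's corners are near (311,181), (452,213), (433,308) and (287,277). The left cap is near (314,232) with its bolt near (337,204). The right cap is near (431,256) with its bolt near (405,281). The pads are near (347,238) and (394,249). The side view shows the same layout, with the arm clear of it.

```bash
cat > h.py <<'E'
import numpy as np, cv2
def K(f): return np.array([[f["fx"],0,f["cx"]],[0,f["fy"],f["cy"]],[0,0,1.]])
def ray(f,uv,z):
    u=cv2.undistortPoints(np.array(uv,float).reshape(-1,1,2),K(f),np.array(f["distortion"]))[:,0]
    R,t=np.array(f["R"]),np.array(f["t"]); C=-R.T@t
    d=np.c_[u,np.ones(len(u))]@R
    return C+d*((z-C[2])/d[:,2])[:,None]
def proj(f,X):
    return cv2.projectPoints(np.array(X,float).reshape(-1,1,3),cv2.Rodrigues(np.array(f["R"]))[0],np.array(f["t"]),K(f),np.array(f["distortion"]))[0][:,0]
def blobs(f,box,mask_fn):
    x0,y0,x1,y1=box; p=f["pixels"][y0:y1,x0:x1]
    p=cv2.resize(p,None,fx=4,fy=4,interpolation=cv2.INTER_CUBIC)
    m=mask_fn(p.astype(int)).astype(np.uint8)
    n,_,s,c=cv2.connectedComponentsWithStats(m)
    return [(s[i,4]/16,(c[i]+.5)/4-.5+[x0,y0]) for i in range(1,n) if s[i,4]>60]
E
python3 - <<'E'
from plant import r
from h import *
f=r.grab_frame("top"); g=r.grab_frame("side")
def brown(p):
    h=cv2.cvtColor(p.astype(np.uint8),cv2.COLOR_RGB2HSV); return (h[...,1]>105)&(h[...,2]<190)
x0,y0,x1,y1=270,165,470,325
m=brown(f["pixels"][y0:y1,x0:x1]).astype(np.uint8)
c=max(cv2.findContours(m,0,1)[0],key=cv2.contourArea); hull=cv2.convexHull(c)
rect=cv2.approxPolyDP(hull,5,True)[:,0]+[x0,y0]
W=ray(f,rect,.018); print(rect,W.round(4),np.linalg.norm(np.roll(W,-1,0)-W,axis=1))
dark=lambda p:p.max(2)<55
print("dark top"); 
for a,c in blobs(f,(300,190,450,295),dark): print(round(a,1),c.round(1),ray(f,c,.06).round(4))
print("dark side")
for a,c in blobs(g,(280,170,420,290),dark): print(round(a,1),c.round(1),ray(g,c,.06).round(4))
A=cv2.resize(f["pixels"][175:315,280:460],None,fx=4.4,fy=4.2,interpolation=cv2.INTER_CUBIC)
cv2.imwrite("pics/c1.png",A[:,:,::-1])
B=cv2.resize(g["pixels"][170:320,250:440],None,fx=4,fy=4,interpolation=cv2.INTER_CUBIC)
cv2.imwrite("pics/c2.png",B[:,:,::-1])
E
```

```text
[[309 181]
 [451 215]
 [430 308]
 [286 274]] [[ 0.6854  0.0559  0.018 ]
 [ 0.6111 -0.2596  0.018 ]
 [ 0.4058 -0.2102  0.018 ]
 [ 0.4793  0.1053  0.018 ]] [0.32416442 0.21118213 0.32387085 0.2119808 ]
dark top
9.2 [342.8 205.8] [[ 0.6246 -0.0169  0.06  ]]
30.9 [314.6 229.2] [[0.5737 0.0433 0.06  ]]
5.4 [319.  233.6] [[0.5643 0.034  0.06  ]]
33.9 [427.8 255.9] [[ 0.5176 -0.1987  0.06  ]]
dark side
6.4 [383.4 171.7] [[ 0.523  -0.2387  0.06  ]]
43.2 [381.3 184. ] [[ 0.5189 -0.1981  0.06  ]]
80.4 [378.8 199.8] [[ 0.5136 -0.1493  0.06  ]]
5.1 [340.3 200.7] [[ 0.5833 -0.126   0.06  ]]
12.9 [401.2 204.7] [[ 0.47   -0.1472  0.06  ]]
7.2 [402.8 218.5] [[ 0.4601 -0.109   0.06  ]]
121.2 [384.5 254.3] [[ 0.474  -0.0083  0.06  ]]
15.7 [297.1 240.1] [[6.29e-01 6.00e-04 6.00e-02]]
10.2 [294.3 253.5] [[0.6234 0.0338 0.06  ]]
66.6 [319.9 263. ] [[0.5748 0.0432 0.06  ]]
19.0 [305. 265.] [[0.5977 0.0547 0.06  ]]
183.5 [324.5 278.9] [[0.5574 0.0758 0.06  ]]
```

View pics/c1.png

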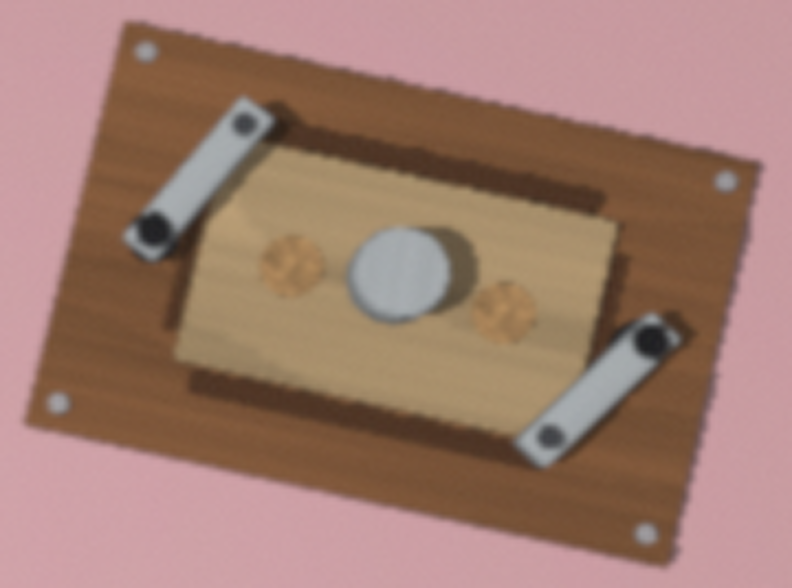

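View pics/c2.png

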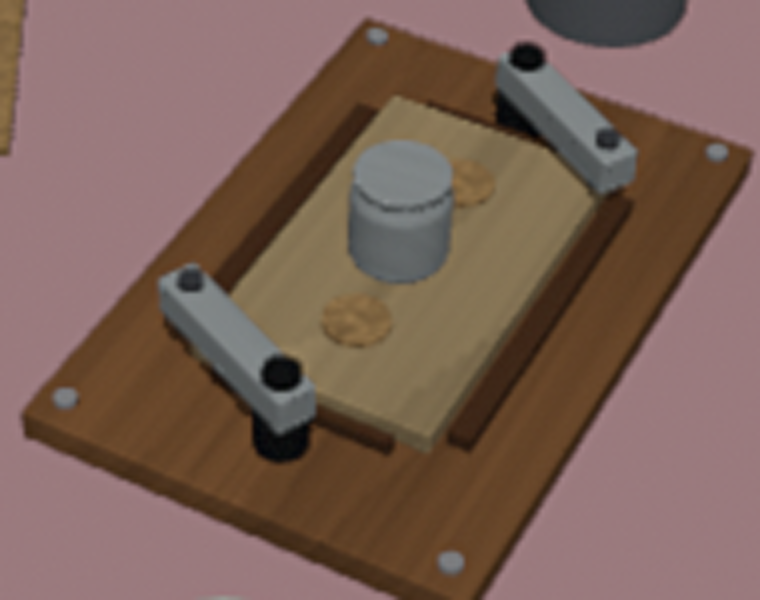

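The crops show everything clearly. In full-frame top pixels, the left cap is at about (314.8,229.8) with its bolt at (335.7,204.5). The right cap is at (428.2,256.2) with its bolt at (405.2,279.0). The pads are at (346.4,238.3) and (394.8,249.5). Next I refine these and check them against the stated sizes.

```bash
cat >> h.py <<'E'
def spot(f,uv,rad,thr):
    """centroid of the dark component at uv"""
    x0,y0=int(round(uv[0]))-rad,int(round(uv[1]))-rad
    p=cv2.resize(f["pixels"][y0:y0+2*rad+1,x0:x0+2*rad+1],None,fx=8,fy=8,interpolation=cv2.INTER_CUBIC)
    m=(p.max(2)<thr).astype(np.uint8); n,l,s,c=cv2.connectedComponentsWithStats(m)
    y,x=np.mgrid[:m.shape[0],:m.shape[1]]; q=(np.array(uv)-[x0,y0]+.5)*8-.5
    i=min(range(1,n),key=lambda i:np.hypot(*(c[i]-q)) if s[i,4]>150 else 1e9)
    return (c[i]+.5)/8-.5+[x0,y0], s[i,4]/64
E
python3 - <<'E'
from plant import r
from h import *
f=r.grab_frame("top"); g=r.grab_frame("side")
P={"capL":((314.8,229.8),(320.5,263),.063,65),"boltL":((335.7,204.5),(297.5,239.8),.062,90),"capR":((428.2,256.2),(381.8,184.2),.063,65),"boltR":((405.2,279.),(402,204.8),.062,90)}
X={}
for k,(a,b,z,t) in P.items():
    ca,A=spot(f,a,5,t); cb,B=spot(g,b,5,t); X[k]=ray(f,ca,z)[0]
    print(k,ca.round(1),round(A,1),X[k].round(4),"side",cb.round(1),round(B,1),ray(g,cb,z)[0].round(4),"hand",ray(f,a,z)[0].round(4))
for s in "LR": print("arm",np.linalg.norm(X["bolt"+s]-X["cap"+s]))
print("pivots",np.linalg.norm(X["capL"]-X["capR"]))
# pads: cork more saturated than ply
for uv in [(346.4,238.3),(394.8,249.5)]:
    x0,y0=int(uv[0])-11,int(uv[1])-11; p=cv2.resize(f["pixels"][y0:y0+23,x0:x0+23],None,fx=8,fy=8,interpolation=cv2.INTER_CUBIC)
    h=cv2.GaussianBlur(cv2.cvtColor(p,cv2.COLOR_RGB2Lab),(0,0),8)[...,1]
    t,m=cv2.threshold(h,0,1,cv2.THRESH_OTSU); n,l,s,c=cv2.connectedComponentsWithStats(m)
    i=1+np.argmax(s[1:,4]); q=(c[i]+.5)/8-.5+[x0,y0]; print("pad",q.round(1),s[i]/8,ray(f,q,.033)[0].round(4),"hand",ray(f,uv,.033)[0].round(4))
d=X["capL"]-X["capR"]; d/=np.linalg.norm(d); c=(X["capL"]+X["capR"])/2
print("jig y",d,"centre",c,"nominal pads",c+.054*d,c-.054*d)
E
```

```text
capL [315.7 230.3] 49.5 [0.5711 0.041  0.063 ] side [319.8 263. ] 70.6 [0.5741 0.0459 0.063 ] hand [0.5722 0.0429 0.063 ]
boltL [335.1 204.1] 10.5 [ 6.278e-01 -4.000e-04  6.200e-02] side [297.2 239.7] 32.8 [0.6284 0.0015 0.062 ] hand [ 0.6269 -0.0016  0.062 ]
capR [427.9 256. ] 41.3 [ 0.5173 -0.1983  0.063 ] side [381.3 184. ] 46.2 [ 0.5183 -0.1944  0.063 ] hand [ 0.5168 -0.1991  0.063 ]
boltR [404.7 278.6] 13.5 [ 0.469  -0.1485  0.062 ] side [401.8 204.2] 30.6 [ 0.469  -0.1465  0.062 ] hand [ 0.4681 -0.1496  0.062 ]
arm 0.07020712660467966
arm 0.06937011195608972
pivots 0.2453581303724976
pad [345.8 238. ] [   4.25     4.5     14.      14.125 1226.5  ] [ 0.5576 -0.0248  0.033 ] hand [ 0.5569 -0.0262  0.033 ]
pad [393.9 249.1] [   3.625    4.125   15.75    15.25  1463.875] [ 0.5337 -0.1299  0.033 ] hand [ 0.5328 -0.1318  0.033 ]
jig y [0.21951162 0.97560989 0.        ] centre [ 0.54419967 -0.07864554  0.063     ] nominal pads [ 0.5560533  -0.02596261  0.063     ] [ 0.53234604 -0.13132847  0.063     ]
```

The measurements agree with the stated sizes: arms 70 mm, pivots 248 mm apart and pads 108 mm apart. The latches stand at about 64° (left) and 57° (right), and both pads are at nominal. I'll push with closed fingers along an arc, stopping about 4° short.

```bash
cat > push.py <<'E'
from plant import r
from h import *
PIV={"L":np.array([.5733,.0438]),"R":np.array([.5173,-.1983])}
PAD={"L":np.array([.5576,-.0248]),"R":np.array([.5337,-.1299])}
RC,Z,ZUP=.050,.046,.17
def ang(v): return np.degrees(np.arctan2(v[1],v[0]))
TGT={s:ang(PAD[s]-PIV[s]) for s in "LR"}
def pose(s,th,off,z,sg):
    a=np.radians(th); u=np.array([np.cos(a),np.sin(a)]); n=np.array([-u[1],u[0]])
    x=np.r_[sg*u,0]; zz=np.array([0,0,-1.]); 
    return np.r_[PIV[s]+RC*u+off*n,z], np.c_[x,np.cross(zz,x),zz]
def sign(s,th):
    best=None
    for sg in (1,-1):
        q=[r.inverse_kinematics(*pose(s,t,.03,Z,sg)) for t in (th,TGT[s])]
        if any(k is None for k in q): continue
        w=max(abs(k[5]) for k in q)
        if best is None or w<best[0]: best=(w,sg)
    print(s,"q6 max",best); return best[1]
def enter(s,th,sg,off=.036):
    r.move_to(*pose(s,th,off,ZUP,sg)); r.move_linear(pose(s,th,off,Z,sg)[0],rate=.12)
def sweep(s,th0,th1,sg,off=.0235,step=6,rate=.05):
    n=max(1,int(np.ceil(abs(th1-th0)/step)))
    for t in np.linspace(th0,th1,n+1):
        p,o=pose(s,t,off,Z,sg)
        if r.move_linear(p,rate=rate,ori=o,force_limit=12): print("force stop",t,r.read_state()["force"]); break
def leave(s,th,sg,off=.036):
    r.move_linear(pose(s,th,off,Z,sg)[0],rate=.08); r.move_linear(pose(s,th,off,ZUP,sg)[0],rate=.2)
E
python3 - <<'E'
from push import *
print(TGT)
r.grasp(5)
th=-39.; sg=sign("L",th)
enter("L",th,sg); print(r.read_state()["time_s"],r.read_state()["force"])
sweep("L",th,TGT["L"]+4,sg); print(r.read_state()["time_s"],r.read_state()["force"])
leave("L",TGT["L"]+4,sg)
th=134.; sg=sign("R",th); r.move_to(*pose("R",th,.036,ZUP,sg))
print(r.read_state()["time_s"])
for n in("top","side"):
    f=r.grab_frame(n); x,y=(280,175) if n=="top" else (250,170)
    cv2.imwrite(f"pics/{n}1.png",cv2.resize(f["pixels"][y:y+150,x:x+190],None,fx=4,fy=4,interpolation=cv2.INTER_CUBIC)[:,:,::-1])
E
```

```text
{'L': np.float64(-102.8908754789638), 'R': np.float64(76.51693997259477)}
L q6 max (np.float64(48.80925170435677), -1)
5.4667 [ 0.10735458  0.20312058 -0.47163642]
8.5333 [-0.29646129  0.79202387 -0.51355528]
R q6 max (np.float64(66.99878558221101), 1)
10.7917
```

View pics/side1.png

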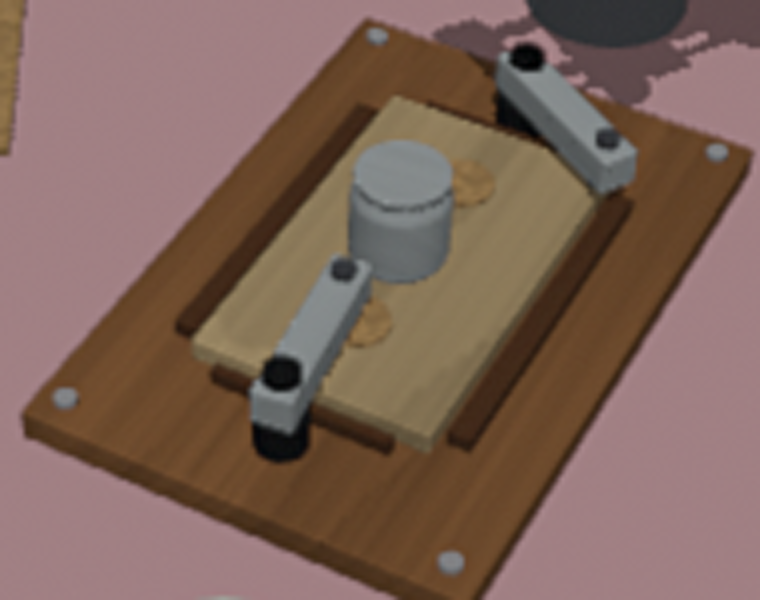

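View pics/top1.png

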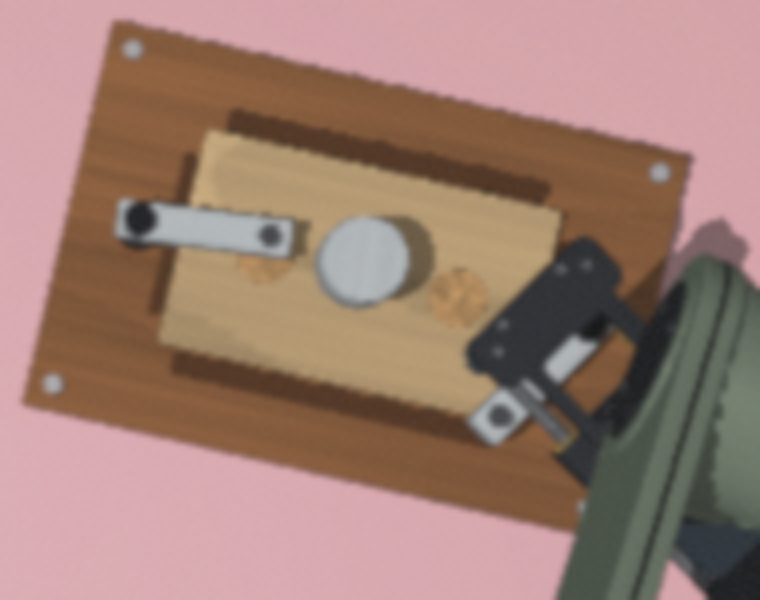

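The left latch has swung to just short of its pad, with the bolt at top crop (270,235), which is full-frame (347,233.3). Nothing else moved. Now the right latch.

```bash
cat > meas.py <<'E'
from push import *
def bolt(s,guess,view="top"):
    f=r.grab_frame(view); c,a=spot(f,guess,5,90); X=ray(f,c,.062)[0][:2]
    print(s,view,"px",c.round(1),"area",round(a,1),"bolt",X.round(4),"arm",np.linalg.norm(X-PIV[s]).round(4),"angle err",(ang(X-PIV[s])-TGT[s]).round(2),"to pad mm",((X-PAD[s])*1e3).round(1))
    return ang(X-PIV[s])
E
python3 - <<'E'
from meas import *
bolt("L",(347.0,233.3))
th=134.; sg=sign("R",th)
enter("R",th,sg); sweep("R",th,TGT["R"]+4,sg); print(r.read_state()["force"])
leave("R",TGT["R"]+4,sg)
th=TGT["L"]+10; sg=sign("L",th); r.move_to(*pose("L",th,.045,ZUP,sg))
print(r.read_state()["time_s"])
f=r.grab_frame("top"); g=r.grab_frame("side")
A=f["pixels"][175:325,280:470]; B=g["pixels"][170:320,250:440]
cv2.imwrite("pics/both2.png",np.vstack([cv2.resize(q,None,fx=4,fy=4,interpolation=cv2.INTER_CUBIC)[:300+0] if 0 else cv2.resize(q,(380*1,300),interpolation=cv2.INTER_CUBIC) for q in (A,B)])[:,:,::-1])
E
```

```text
L top px [347.1 233.4] area 8.3 bolt [ 0.5649 -0.026 ] arm 0.0703 angle err 6.03 to pad mm [ 7.3 -1.2]
R q6 max (np.float64(66.99878558221101), 1)
[-0.77034265  0.18809309 -0.04578533]
L q6 max (np.float64(10.649993595783103), -1)
17.0167
```

View pics/both2.png

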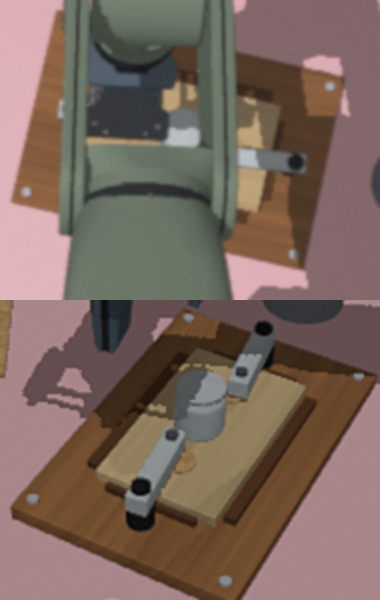

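The side view shows the right bolt at about (370.5,205) in full-frame pixels, just short of its pad like the left. In the top view the arm hides the left latch. Command +4° gave +6.0° on the left, so I'll finish the left with command −2° and then measure both.

```bash
python3 - <<'E'
from meas import *
T=TGT["L"]; sg=sign("L",T)
enter("L",T+6,sg,.034); sweep("L",T+6,T-2,sg,step=3,rate=.02); print(r.read_state()["force"]); leave("L",T-2,sg)
s2=sign("R",134.); r.move_to(*pose("R",134.,.06,ZUP,s2))
print(r.read_state()["time_s"])
f=r.grab_frame("top"); g=r.grab_frame("side")
for s in "LR":
    for n,h in(("top",f),("side",g)): bolt(s,proj(h,np.r_[PAD[s]+[.0,0],.062])[0]+( [0,0] if s=="L" else [0,0]),n)
A=f["pixels"][175:325,280:470]
cv2.imwrite("pics/top3.png",cv2.resize(A,None,fx=4,fy=4,interpolation=cv2.INTER_CUBIC)[:,:,::-1])
E
```

```text
L q6 max (np.float64(10.649993595783103), -1)
[0.22401446 0.00201934 0.62715927]
R q6 max (np.float64(66.99878558221101), 1)
22.425
L top px [346.4 236.6] area 7.6 bolt [ 0.5581 -0.0246] arm 0.0701 angle err 0.38 to pad mm [0.5 0.2]
L side px [338.9 238.3] area 30.0 bolt [ 0.5589 -0.0227] arm 0.068 angle err 0.65 to pad mm [1.3 2.1]
R top px [395.  252.3] area 8.0 bolt [ 0.5249 -0.1282] arm 0.0705 angle err 7.3 to pad mm [-8.8  1.7]
R side px [369.6 205.5] area 18.3 bolt [ 0.5263 -0.1254] arm 0.0734 angle err 6.47 to pad mm [-7.4  4.5]
```

View pics/top3.png

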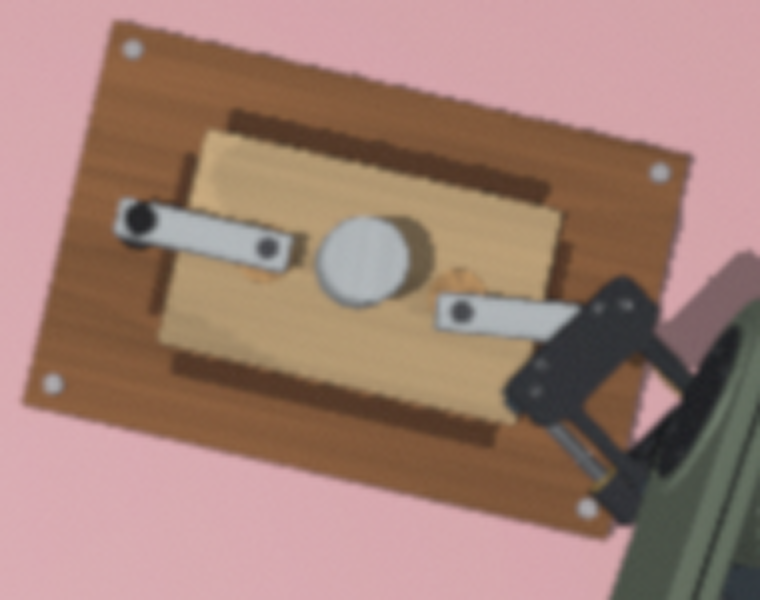

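Left: the bolt is within about 0.5 mm of the pad centre. Right: it is 7.3° short for a command of +4°, so I finish it with command −3°.

```bash
python3 - <<'E'
from meas import *
T=TGT["R"]; sg=sign("R",T)
enter("R",T+7,sg,.034); sweep("R",T+7,T-3,sg,step=3,rate=.02); print(r.read_state()["force"]); leave("R",T-3,sg)
r.move_to(*pose("R",134.,.12,.2,sg)); 
print(r.read_state()["time_s"])
f=r.grab_frame("top"); g=r.grab_frame("side")
for s in "LR":
    for n,h in(("top",f),("side",g)): bolt(s,proj(h,np.r_[PAD[s],.062])[0],n)
A=f["pixels"][175:325,280:470]
cv2.imwrite("pics/top4.png",cv2.resize(A,None,fx=4,fy=4,interpolation=cv2.INTER_CUBIC)[:,:,::-1])
E
```

```text
R q6 max (np.float64(3.718254378246335), 1)
[-0.16549493  1.0253513  -0.47971079]
28.9083
L top px [346.5 236.6] area 8.2 bolt [ 0.5581 -0.0246] arm 0.0701 angle err 0.35 to pad mm [0.5 0.2]
L side px [338.9 238.3] area 30.8 bolt [ 0.5588 -0.0227] arm 0.0681 angle err 0.63 to pad mm [1.2 2.1]
R top px [395.5 248.5] area 9.5 bolt [ 0.5329 -0.1293] arm 0.0707 angle err 0.74 to pad mm [-0.8  0.6]
R side px [366.3 204.4] area 24.9 bolt [ 0.533  -0.1269] arm 0.0731 angle err 1.05 to pad mm [-0.7  3. ]
```

View pics/top4.png

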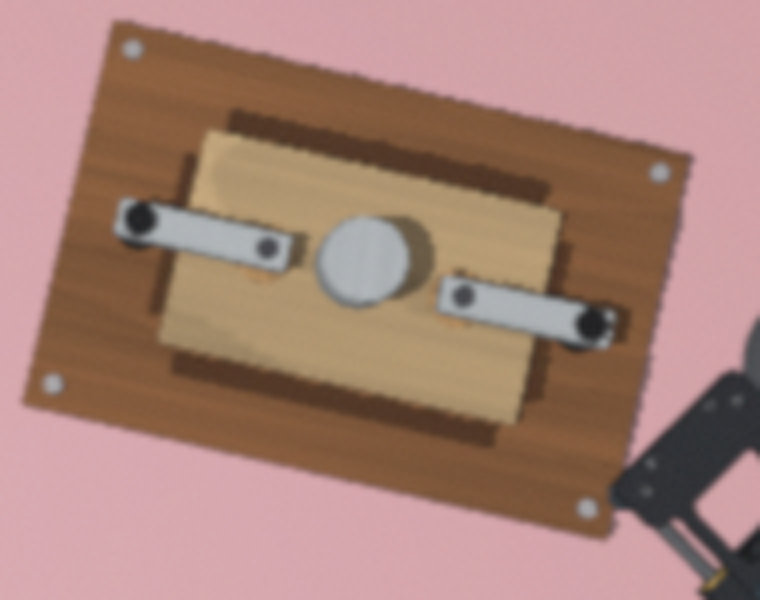

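Both bolts measure within 1 mm of their pad centres in the top view. The tin and panel have not moved, and the arm is clear.

```bash
python3 -c "
from plant import r
print(r.close_job())"
```

```text
the job is handed in; nothing more can be done
None
```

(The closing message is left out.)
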